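# Clip the painted lure in the drying stand and start the fan

### The job

Take the red lure and press it, belly first and level along its length, squarely down onto the sloping drying stand between the two spring jaws, until they snap over it and its belly lies flat on both white rests, centred between the jaws' ends; let it go. Only then flip the black toggle switch fully over towards the green dot to start the fan. Do not disturb the green lure, the blue lure, the reel or the line clipper.

Things in the scene. Friction and masses are not known exactly. Their poses are not given: they have to be found in the camera images.
- lure_red_mid (a point): Centre of the loose red balsa lure (60 g), belly down on the bench. x runs to the nose (white eyes), z from belly to black-striped back. Flat-sided middle block 64 long x 24 wide (y) x 30 high, belly 15 mm below this point; round nose and tail, 22 in diameter on the same centre line, end 70 mm either side (then 5 mm wire eyes). Grasp the block across its 24 mm width.
- seat (a point): Where the lure's centre must come to lie on the drying stand. y runs along the seated lure (level), z straight out of the sloping plate (35 degrees from vertical, leaning to the stand's -x), x up the slope. The lure may point either way along y. The lure is pressed in along -z, belly towards the plate, so the hand must lean with the slope.
- cradle: The fixed sloping aluminium plate, 62 (x) x 136 (y) mm, axes as the seat's, origin in its upper face, 42 mm under the seat. Two white belly rests, 22 x 10 mm, 27 high, at y = -26 and +26. Between y = -21 and +21 only two bars along y at x = -17 and +17, up to 10 high: room for fingers there.
- jaw_low (a joint): Down-slope spring jaw, rad: 0 shut, grows as it opens outwards (to 0.5). Two steel prongs at y = -52 and +52, 19 to 23 mm from the centre plane, bear slippery orange noses (radius 5, 18 mm long along y) that stand, shut, 8.6 mm above the seat point and 12.5 mm down-slope of it. They take the lure's round nose and tail.
- jaw_high (a joint): Up-slope spring jaw, the mirror image of the other. The lure meets the jaw noses about 19 mm short of home; roughly 5 to 15 N of push opens both jaws, which snap over the lure from about 9 mm short of home and then press it on to the rests and hold it.
- stand: The fixed grey drying stand: foot 120 (x) x 220 (y, from -140 to +80) x 12 mm; origin on the bench under the cradle, z up. The seat lies at (-24, 0, 79) mm in this frame. A black fan, 84 x 26 x 84 mm, stands at y = -112 to -138, its top 96 mm up.
- switch_box: Fixed grey box with a white square switch plate on top, 80 x 80 mm, plate surface 44 mm above the bench; origin at the centre of its underside. z up; its x axis points from the centre towards the green dot (on side, 30 mm out).
- toggle_tip (a point): Centre of the round end of the black bat toggle (radius 5 mm), 36 mm from the hinge, which lies at the centre of the switch box 40 mm above the bench and turns about the box's y axis.
- toggle (a joint): Toggle angle in rad: 0 = fully off, leaning 0.4 rad away from the green dot; 0.8 = fully on, leaning 0.4 rad towards it. It stays where it is left; about 1 to 2 N moves it.
- lure_green_mid (a point): Centre of the loose green lure, same shape and axes as the red one; a bystander.
- lure_blue_mid (a point): Centre of the loose blue lure, same shape and axes as the red one; a bystander.
- reel_mid (a point): Centre of the loose grey aluminium reel, 60 mm across, 50 mm high (68 with its crank knob); a bystander.
- clipper_mid (a point): Centre of the loose white line clipper, 81 x 18 x 16 mm; a bystander.
There are look-alikes about, which are no part of the job. There is more than one size of the part that bears lure_red_mid; the job needs the middle-sized.

How it is judged:
On the way, in this order (a step that is already met when the one before it is completed fails the run):
1. the red lure is home in the jaws and let go, the switch still off (x of lure_red_mid in the frame of seat between -0.003 and 0.003 m and z of lure_red_mid in the frame of seat between -0.003 and 0.003 m and y of lure_red_mid in the frame of seat between -0.01 and 0.01 m and angle between the z axis of lure_red_mid and the z axis of seat, either way round below 0.15 rad and angle between the x axis of lure_red_mid and the y axis of seat, either way round below 0.1 rad and angle between lure_red_mid's own z axis and vertical below 1 rad and contact force between lure_red and the fingers below 0.1 N and value of joint toggle below 0.3 rad), for 0.2 s.
2. the toggle is flipped on (value of joint toggle above 0.65 rad), for 0.1 s.
At the end, for the whole second after the job is handed in: The red lure lies at rest and untouched in the jaws: centre within 3 mm of the seat across and in depth and within 10 mm along it, belly within 0.15 rad of flat to the slope, length within 0.1 rad of the seat's; the toggle stands beyond 0.65 rad (on) (x of lure_red_mid in the frame of seat between -0.003 and 0.003 m and z of lure_red_mid in the frame of seat between -0.003 and 0.003 m and y of lure_red_mid in the frame of seat between -0.01 and 0.01 m and angle between the z axis of lure_red_mid and the z axis of seat, either way round below 0.15 rad and angle between the x axis of lure_red_mid and the y axis of seat, either way round below 0.1 rad and angle between lure_red_mid's own z axis and vertical below 1 rad and contact force between lure_red and the fingers below 0.1 N and linear speed of lure_red below 0.02 m/s and value of joint toggle above 0.65 rad).
It fails at once if a bystander (green lure, blue lure, reel, clipper) is shifted by more than 15 mm (distance of any of lure_green_mid, lure_blue_mid, reel_mid, clipper_mid from where it was at the start of the episode above 0.015 m).
It also fails if it takes over 51 s, if anything falls off the work surface, if the arm or the gripper's body presses on something with over 40 N, if the wrist force passes 120 N, or if a joint passes its speed limit or range.

### The arm

A 6-joint arm with a two-finger parallel gripper is mounted at the origin on the work surface. World frame = base frame: x ahead of the robot, y to its left, z up, the work surface at z = 0. Lengths are in m, angles in rad, forces in N, time in s.
With the tool pointing down it reaches from about 0.325 to 0.85 m from the base axis. Payload 4.4 kg.
Tool frame: the origin (TCP) lies midway between the tips of the shut fingers; the grasp point (between the pads) lies 19 mm behind it (grip_point_offset is the distance from the TCP to the grasp point, in m); z points along the fingers, y is the line along which they close (so a half turn about z gives the same grasp; the last joint's range is limited). The gripper opens to 94 mm and grips with 3 to 60 N. Pads are 16 mm wide; open, the fingers measure 119 mm over their backs; the gripper's body (75 mm by 177 mm) begins 78 mm behind the grasp point.
Start: joints at [-1.454, 0.207, 1.542, -0, 1.393, -0.15], TCP at [0.152, -0.555, 0.205] pointing down, gripper open.
Joint ranges: [-2.73, 2.73], [-0.86, 2.22], [0.23, 2.46], [-1.11, 4.25], [0.08, 2.63], [-2.82, 2.82]. Speed limits (rad/s): [2.79, 2.79, 3.14, 3.14, 3.14, 3.14].

### API

Orientations are given as a unit quaternion [w, x, y, z].
In Python, from plant import * gives the robot as it stands.
- The arm moves only by the tool send_rows, never from a script. Its argument "moves" is a list of rows, each a list of 2 entries, a list of its own where there are three numbers: the shift along the world's x, y, z in cm, then the turn about the world's z in rad. In form: [[[dx, dy, dz], twist], ...]. A call has 1 to 12 rows; each row is the pose to reach, as a shift and turn from the pose commanded when the call began; what a row does not reach only later rows make up. A row lasts 1/12 s, in which the tool goes at most 41.7 mm and 7.16 degrees, less where a joint would pass 70% of its speed; a pose out of reach is approached as far as the arm can. A call with a gripper value outside its range is refused whole. "hand" is the closure, from 0 (fully open) to 1 (shut), set as the call begins (left out, the last holds). The fingers move at their own pace and stop on an object; the grip force is fixed at half the most. Time passes only in rows, so rows that repeat a pose let the fingers close. It gives the time, the measured TCP pose, the force, the opening and the grip force at its end, in the units of the state.
- get_state(): the state, without advancing time (a new reading comes with each control period).
- read_camera(name): name is "scene" or "top" or "wrist"; returns a dict with "pixels" (400x640x3 uint8, red, green, blue), "intrinsics" (3x3 intrinsics, pixels), "world_from_camera" (4x4, takes a point from camera to world coordinates). Camera axes: x right, y up, looking along -z (the intrinsics and any distortion apply to the point x, -y, -z); pixel columns grow to the right and rows downward; lengths in m; the calibration is good to about 2 mm. A picture is of the moment at which its call begins. There is no depth.
- close_job(): hands the job in; it is judged then, once.
The state is a dict: "time": time; "q": joint angles; "joint_velocities": joint speeds; "joint_torque": joint torques, N m; "position": TCP position; "tool_rot": TCP orientation; "wrist_force": force on the tool from outside, world axes, zero at the start; "wrist_torque": the same for the moment, N m; "width": finger opening in m; "finger_force": force on a finger pad.
Only numpy, scipy, OpenCV 4.12 (cv2) and the standard library are available. Lean on these libraries where they do the work, as an engineer would, in place of code of your own. Each camera call takes 0.05 s, during which the arm holds its last target. There are 200 camera calls.

## Working session

There is one attempt and no reset: what is moved stays moved. The work goes in short steps, Python scripts to look and compute and a tool call to move; the robot and the scene stay as the last step left them, time stands still between calls to the robot, and variables do not carry over. Pictures are saved under pics/ and viewed, at most 10 in all, crops included, and the job is handed in when it is done.

Besides the shell and the picture viewer there is one more tool, called after ">>>" by a JSON object that holds its "method" and its "body". send_rows: Moves the arm, as the interface text tells. Its arguments: {"type":"object","properties":{"moves":{"type":"array"},"hand":{"type":"number"}},"required":["moves"]}

View pics/scene0.png

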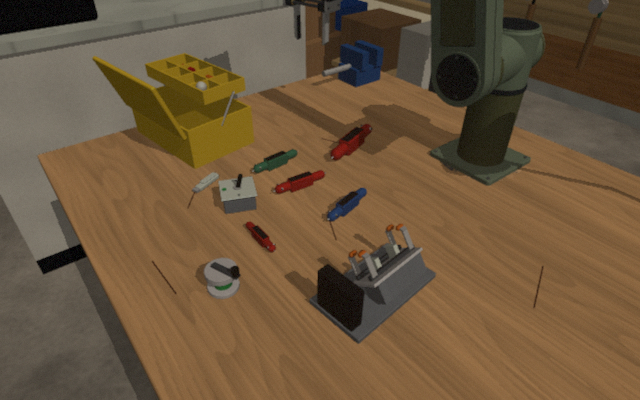

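View pics/top0.png

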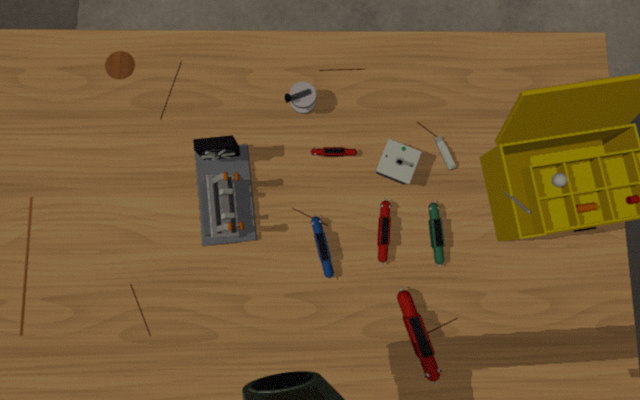

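Scene view: red candidates are small (260,236), middle (300,182) and large (351,142). In the top view these are (334,152), (384,231) and (418,336). I choose the middle one. The stand is at scene (375,275) / top (228,195), and the switch box is at scene (238,193) / top (400,162). Next I'll enlarge the crops for measuring.

```bash
cat > h.py <<'E'
import numpy as np,cv2,pickle
def ray(r,u,v):
    K=r['intrinsics'];T=r['world_from_camera']
    d=T[:3,:3]@np.array([(u-K[0,2])/K[0,0],-(v-K[1,2])/K[1,1],-1]);return T[:3,3],d/np.linalg.norm(d)
def atz(r,u,v,z):
    o,d=ray(r,u,v);return o+d*(z-o[2])/d[2]
def tri(*obs):
    A=np.zeros((3,3));b=np.zeros(3)
    for r,u,v in obs:
        o,d=ray(r,u,v);P=np.eye(3)-np.outer(d,d);A+=P;b+=P@o
    p=np.linalg.solve(A,b)
    res=[np.linalg.norm((np.eye(3)-np.outer(d,d))@(p-o)) for o,d in (ray(*q) for q in obs)]
    return p,max(res)
def proj(r,p):
    T=r['world_from_camera'];K=r['intrinsics'];c=T[:3,:3].T@(np.asarray(p)-T[:3,3])
    return np.array([K[0,0]*c[0]/-c[2]+K[0,2],K[1,1]*c[1]/c[2]+K[1,2]])
def load(n): return pickle.load(open(n+'.pkl','rb'))
def crop(r,x,y,w,h,s):
    im=cv2.resize(r['pixels'][y:y+h,x:x+w,::-1],None,fx=s,fy=s,interpolation=cv2.INTER_CUBIC)
    for i in range(0,w,10): cv2.putText(im,str(x+i),(i*s,8),0,.32,(0,255,255),1);cv2.line(im,(i*s,10),(i*s,16),(0,255,255),1)
    for i in range(0,h,10): cv2.putText(im,str(y+i),(0,i*s+4),0,.32,(0,255,255),1)
    return im
E
python3 - <<'E'
from h import *
t=load('top0');s=load('scene0')
a=np.hstack([crop(t,190,130,70,120,5),crop(t,370,135,80,120,5)])
b=np.vstack([crop(s,305,220,135,110,4)[:, :540],crop(s,210,165,135,40,4)])
cv2.imwrite('pics/ct.png',a);cv2.imwrite('pics/cs.png',b);print(a.shape,b.shape)
E
```

```text
(600, 750, 3) (600, 540, 3)
```

View pics/ct.png

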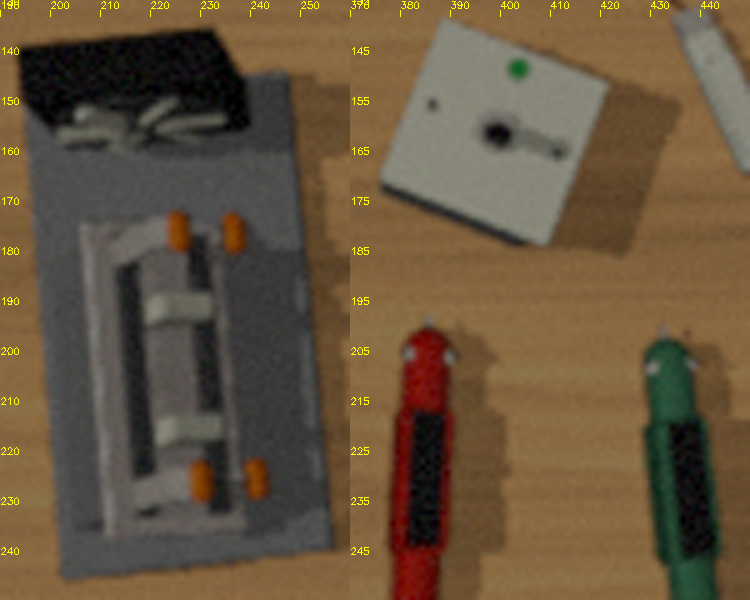

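View pics/cs.png

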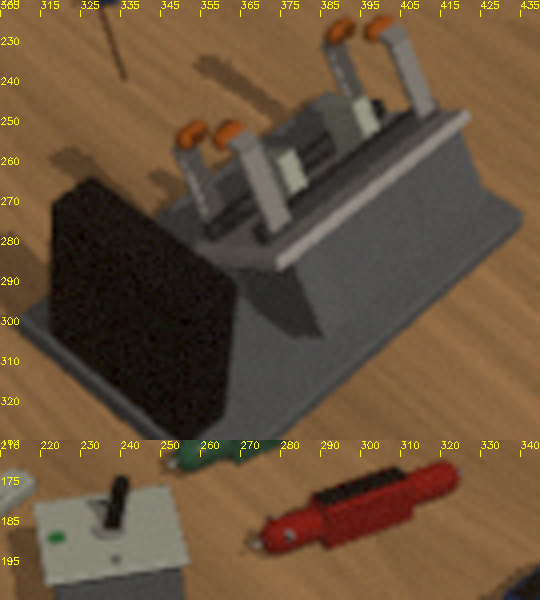

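The top crop shows orange noses at (225.6,176.4), (236.8,176.6), (230.4,226.2) and (241.4,226.0). In the scene crop they are at (362.3,253.3), (352.8,253.5), (399.8,226.8) and (390.3,227.8). The middle red lure has its nose at top (386,200.6), scene (275.5,190). The toggle tip is at top (399.6,157), scene (240.2,175.8), and the green dot at top (403.4,148.6), scene (224,189.5).

```bash
python3 - <<'E'
from h import *
t=load('top0');s=load('scene0')
N=[tri((t,*a),(s,*b)) for a,b in [((225.6,176.4),(362.25,253.3)),((236.8,176.6),(352.75,253.5)),((230.4,226.2),(399.8,226.8)),((241.4,226),(390.3,227.8))]]
for p,r in N: print('nose',p.round(4),round(r,4))
P=np.array([p for p,_ in N])
y=(P[2]+P[3]-P[0]-P[1])/2; L=np.linalg.norm(y); yaw=np.arctan2(y[1],y[0]); print('len(104)',L,'gap(25)',np.linalg.norm(P[0]-P[1]),np.linalg.norm(P[2]-P[3]),'yaw of seat y',yaw)
yy=np.array([np.cos(yaw),np.sin(yaw),0]);sx=np.cross(yy,[0,0,1]);zz=-np.sin(.6109)*sx+np.array([0,0,np.cos(.6109)])
print('seat z',zz,'slope meas',np.degrees(np.arctan2(*( (P[0]-P[1]+P[2]-P[3])[[2]][0],((P[0]-P[1]+P[2]-P[3])@sx)))))
print('seat',P.mean(0)-.0086*zz)
for n,a,b in [('nose',(386,200.6),(275.5,190)),('tail',(383,262),(324.5,173.75)),('tip',(399.6,157),(240.2,175.8)),('dot',(403.4,148.6),(224,189.5))]:
    print(n,*tri((t,*a),(s,*b)))
c=np.mean([atz(t,*u,.044) for u in [(388.8,138.6),(422,152),(409.4,184.2),(376.2,172)]],0);d=atz(t,403.4,148.6,.044);print('box c',c,'dot',d)
E
```

```text
nose [0.5747 0.1529 0.0938] 0.0006
nose [0.5771 0.1322 0.079 ] 0.0005
nose [0.4713 0.142  0.0932] 0.0011
nose [0.473  0.1218 0.078 ] 0.0008
len(104) 0.10429266814250042 gap(25) 0.025478877614427395 0.025348294040996047 yaw of seat y -3.0395578328740425
seat z [ 0.05842617 -0.57062157  0.81913211] slope meas 36.084187294694246
seat [0.52353065 0.14212633 0.07893963]
nose [ 0.53201745 -0.19175539  0.01507999] 0.0011561783138750962
tail [ 0.3940065  -0.18020643  0.01234624] 0.0025419138924624653
tip [ 0.61372178 -0.21027986  0.07989561] 0.004732975634372541
dot [ 0.64462838 -0.22951154  0.04382487] 0.000942317985155889
box c [ 0.61585824 -0.21944933  0.044     ] dot [ 0.64537605 -0.23007437  0.044     ]
```

>>> {"method": "send_rows", "body": {"moves": [[[31.2, 36.8, -8], -0.35], [[31.2, 36.8, -8], -0.35], [[31.2, 36.8, -8], -0.35], [[31.2, 36.8, -8], -0.35], [[31.2, 36.8, -8], -0.35], [[31.2, 36.8, -8], -0.35], [[31.2, 36.8, -8], -0.35], [[31.2, 36.8, -8], -0.35], [[31.2, 36.8, -8], -0.35], [[31.2, 36.8, -8], -0.35], [[31.2, 36.8, -8], -0.35], [[31.2, 36.8, -8], -0.35]], "hand": 0}}

```text
time: 1.15
position: [0.4646, -0.1837, 0.1247]
tool_rot: [-0.001, 0.999, -0.041, -0.0]
wrist_force: [-0.6, -0.7, -0.2]
width: 0.0938
finger_force: 0.0
```

```bash
python3 - <<'E'
from h import *
from plant import *
r=read_camera('wrist');pickle.dump(r,open('wrist1.pkl','wb'));cv2.imwrite('pics/w1.png',r['pixels'][...,::-1])
print(r['world_from_camera'].round(3),[proj(r,p).round(1) for p in [(.532,-.1918,.015),(.394,-.18,.0123),(.463,-.186,.03)]])
E
```

```text
[[-0.082  0.96   0.268  0.543]
 [-0.997 -0.079 -0.024 -0.19 ]
 [-0.002 -0.27   0.963  0.304]
 [ 0.     0.     0.     1.   ]] [array([318.2, 132.2]), array([317.4, 261.6]), array([318. , 205.7])]
```

View pics/w1.png

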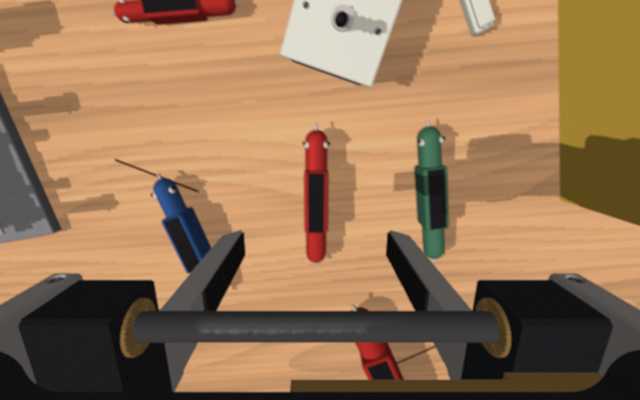

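The middle red lure has its nose at pixel (316,130) and tail at (316,263), centred under the TCP to about 2 mm. The green (432,195) and blue (180,225) lures are clear of the fingers, so I'll go down and grasp.

>>> {"method": "send_rows", "body": {"moves": [[[0, 0, -4], 0], [[0, 0, -8], 0], [[0, 0, -11], 0], [[0, 0, -11.7], 0], [[0, 0, -11.7], 0], [[0, 0, -11.7], 0]]}}

```text
time: 1.7
position: [0.4641, -0.1872, 0.0091]
tool_rot: [0.0, 0.999, -0.042, 0.0]
wrist_force: [0.3, -1.1, 0.3]
width: 0.0937
finger_force: 0.0
```

>>> {"method": "send_rows", "body": {"moves": [[[0, 0, 0], 0], [[0, 0, 0], 0], [[0, 0, 0], 0], [[0, 0, 0], 0], [[0, 0, 0], 0], [[0, 0, 0], 0], [[0, 0, 0], 0], [[0, 0, 0], 0]], "hand": 1}}

```text
time: 2.37
position: [0.4636, -0.1867, 0.0085]
tool_rot: [0.0, 0.999, -0.042, 0.0]
wrist_force: [-0.0, 0.9, -0.7]
width: 0.0443
finger_force: 0.0
```

>>> {"method": "send_rows", "body": {"moves": [[[0, 0, 0], 0], [[0, 0, 0], 0], [[0, 0, 0], 0], [[0, 0, 0], 0], [[0, 0, 0], 0], [[0, 0, 0], 0], [[0, 0, 0], 0]]}}

```text
time: 2.95
position: [0.4635, -0.1866, 0.0083]
tool_rot: [-0.0, 0.999, -0.042, -0.0]
wrist_force: [-0.2, -0.6, 0.6]
width: 0.0237
finger_force: 30.0
```

>>> {"method": "send_rows", "body": {"moves": [[[0, 0, 4], 0], [[0, 0, 8], 0], [[0, 2, 11.3], 0], [[6.35, 29.5, 11.3], 0.185], [[6.35, 29.5, 11.3], 0.185], [[6.35, 29.5, 11.3], 0.185], [[6.35, 29.5, 11.3], 0.185], [[6.35, 29.5, 11.3], 0.185], [[6.35, 29.5, 11.3], 0.185], [[6.35, 29.5, 11.3], 0.185], [[6.35, 29.5, 11.3], 0.185], [[6.35, 29.5, 11.3], 0.185]]}}

```text
time: 3.95
position: [0.5269, 0.1099, 0.1212]
tool_rot: [0.0, 0.999, 0.053, -0.0]
wrist_force: [-0.5, -0.3, -0.4]
width: 0.0236
finger_force: 30.0
```

```bash
python3 - <<'E'
from h import *
from plant import *
s=get_state();print(s['position'],s['tool_rot'],s['width'])
R=[]
for n in('scene','top'):
    r=read_camera(n);pickle.dump(r,open(n+'1.pkl','wb'));R.append(r)
c=s['position']+[0,0,.0067];print([proj(r,c).round(1) for r in R])
cv2.imwrite('pics/c1.png',np.hstack([crop(R[0],330,190,95,85,4),crop(R[1],185,140,75,100,4)[:340]]))
E
```

```text
[0.52688975 0.10987816 0.12120013] [ 1.99328005e-04  9.98604526e-01  5.28101542e-02 -2.20585784e-04] 0.023600186287318088
[array([366.7, 214.9]), array([243.6, 196.9])]
```

View pics/c1.png

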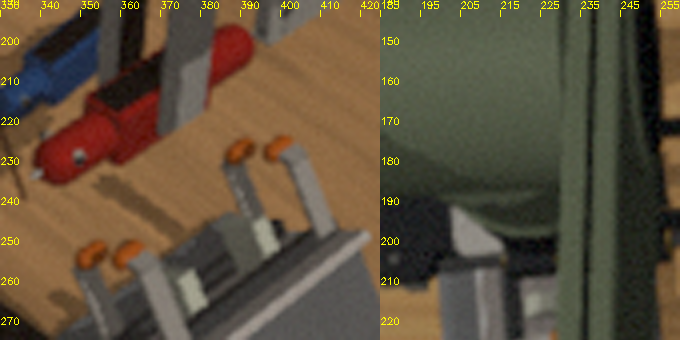

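The held lure spans scene pixels (342,231) to (391,198), so its centre is (366.5,214.5), matching the prediction (366.7,214.9). I'll press in along the slope normal.

>>> {"method": "send_rows", "body": {"moves": [[[-0.1, 0.9, -1.4], 0], [[-0.19, 1.79, -2.85], 0], [[-0.19, 1.79, -2.85], 0], [[-0.22, 2.08, -3.26], 0], [[-0.25, 2.36, -3.67], 0], [[-0.25, 2.36, -3.67], 0]]}}

```text
time: 4.55
position: [0.5262, 0.1319, 0.0867]
tool_rot: [-0.001, 0.999, 0.05, 0.002]
wrist_force: [-0.7, 2.2, 4.1]
width: 0.0236
finger_force: 30.0
```

>>> {"method": "send_rows", "body": {"moves": [[[-0.02, 0.15, -0.2], 0], [[-0.03, 0.3, -0.41], 0], [[-0.05, 0.44, -0.61], 0], [[-0.06, 0.58, -0.8], 0], [[-0.06, 0.58, -0.8], 0]]}}

```text
time: 4.97
position: [0.5268, 0.1363, 0.0791]
tool_rot: [0.001, 0.999, 0.05, 0.003]
wrist_force: [1.7, -2.6, 3.7]
width: 0.0239
finger_force: 30.0
```

>>> {"method": "send_rows", "body": {"moves": [[[-0.05, 0.12, -0.16], 0], [[-0.1, 0.23, -0.33], 0], [[-0.15, 0.34, -0.49], 0], [[-0.15, 0.34, -0.49], 0], [[-0.15, 0.34, -0.49], 0]]}}

```text
time: 5.38
position: [0.5255, 0.1397, 0.0749]
tool_rot: [0.001, 0.999, 0.051, 0.003]
wrist_force: [1.0, -4.7, 12.4]
width: 0.0237
finger_force: 30.0
```

>>> {"method": "send_rows", "body": {"moves": [[[0, 0, 0], 0], [[0, 0, 0], 0], [[0, 0, 0], 0], [[0, 0, 0], 0], [[0, 0, 0], 0], [[0, 0, 0], 0]], "hand": 0.45}}

```text
time: 5.88
position: [0.5218, 0.1413, 0.0712]
tool_rot: [-0.0, 0.999, 0.051, -0.001]
wrist_force: [-0.5, -0.8, 0.6]
width: 0.0513
finger_force: 0.0
```

```bash
python3 - <<'E'
from h import *
from plant import *
s=get_state();print(s['position'],s['wrist_force'],s['width'])
r=read_camera('scene');w=read_camera('wrist');pickle.dump((r,w),open('p2.pkl','wb'))
print(proj(w,(.5235,.1421,.0789)))
cv2.imwrite('pics/c2.png',np.hstack([crop(r,330,200,95,85,5),cv2.resize(w['pixels'][100:310,220:400,::-1],None,fx=1.8,fy=2.0238)]))
E
```

```text
[0.52179482 0.14126137 0.07118525] [-0.48341901 -0.82891405  0.623096  ] 0.05134881183749005
[314.25216093 246.34908065]
```

View pics/c2.png

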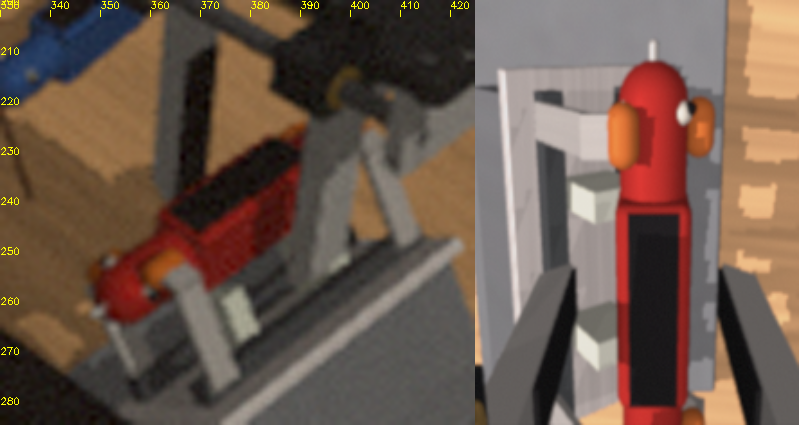

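The jaws have snapped over the round ends, with orange noses on both sides at scene (363,252) / (350,252), but the lure is still upright instead of leaning with the slope. I'll roll it about its length by pushing the top of its uphill flank with the uphill finger.

>>> {"method": "send_rows", "body": {"moves": [[[0, 0, 1.1], 0], [[0, 0, 2.1], 0], [[0, 0, 2.1], 0], [[0.1, -0.8, 2.1], 0], [[0.15, -1.2, 2.1], 0], [[0.2, -1.4, 2.1], 0], [[0.2, -1.6, 2.1], 0], [[0.2, -1.6, 2.1], 0]]}}

```text
time: 6.65
position: [0.5244, 0.1249, 0.0927]
tool_rot: [-0.0, 0.999, 0.05, -0.0]
wrist_force: [0.3, -0.1, 0.2]
width: 0.0516
finger_force: 0.3
```

>>> {"method": "send_rows", "body": {"moves": [[[0, -0.15, 0], 0], [[0.05, -0.3, -0.05], 0], [[0.05, -0.45, -0.1], 0], [[0.05, -0.6, -0.15], 0], [[0.05, -0.6, -0.15], 0]]}}

```text
time: 7.07
position: [0.5251, 0.1208, 0.0921]
tool_rot: [-0.002, 0.999, 0.051, 0.0]
wrist_force: [-1.2, 5.8, 4.6]
width: 0.0515
finger_force: 3.3
```

>>> {"method": "send_rows", "body": {"moves": [[[0, -0.15, -0.05], 0], [[0.05, -0.3, -0.1], 0], [[0.05, -0.4, -0.15], 0], [[0.05, -0.4, -0.15], 0], [[0.05, -0.4, -0.15], 0]]}}

```text
time: 7.48
position: [0.5257, 0.1167, 0.091]
tool_rot: [-0.001, 0.999, 0.051, 0.0]
wrist_force: [-2.6, 5.4, 6.4]
width: 0.0517
finger_force: 3.6
```

```bash
python3 - <<'E'
from h import *
from plant import *
r=read_camera('scene');w=read_camera('wrist');pickle.dump((r,w),open('p3.pkl','wb'))
cv2.imwrite('pics/c3.png',np.hstack([crop(r,330,200,95,85,5),cv2.resize(w['pixels'][100:310,220:400,::-1],None,fx=1.8,fy=2.0238)]))
E
```

```text
(no output)
```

View pics/c3.png

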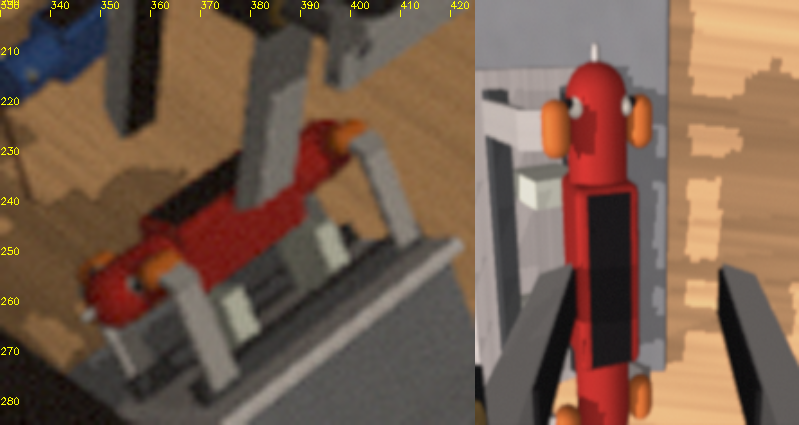

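The roll has begun: the back is tipping downslope in the wrist view, with the stripe at (612,280), but the finger still pushes it off-centre. I'll back off so the jaws can centre it, then measure the stripe against the home prediction.

>>> {"method": "send_rows", "body": {"moves": [[[0, 0.5, 0], 0], [[-0.1, 1.2, 0.1], 0], [[-0.2, 2.5, 0.4], 0], [[-0.2, 2.5, 2.0], 0], [[-0.2, 2.5, 3.0], 0], [[-0.2, 2.5, 3.0], 0]]}}

```text
time: 8.08
position: [0.5254, 0.1407, 0.1223]
tool_rot: [0.0, 0.999, 0.051, 0.002]
wrist_force: [-0.1, -0.5, 0.2]
width: 0.0516
finger_force: 0.0
```

```bash
cat > chk.py <<'E'
from h import *
from plant import *
import sys
seat=np.array([.5235,.1421,.0789]);ya=np.array([-.9948,-.102,0]);sx=np.array([-.102,.9948,0]);up=np.array([0,0,1.])
zs=-.5736*sx+.8192*up;xs=.8192*sx+.5736*up
def model(dx,dy,dz,roll):  # roll 0=flat; positive = back up-slope
    zl=np.cos(roll)*zs+np.sin(roll)*xs;xl=np.cos(roll)*xs-np.sin(roll)*zs
    c=seat+dx*xs+dy*ya+dz*zs
    B=[c+a*ya*.032+b*xl*.012+h*zl*.015 for a in(-1,1) for b in(-1,1) for h in(-1,1)]
    th=np.linspace(0,2*np.pi,16)
    C=[c+a*ya*e+r*(np.cos(t)*xs+np.sin(t)*zs) for a in(-1,1) for e,r in((.032,.011),(.059,.011),(.067,.0075),(.07,.002)) for t in th]
    S=[c+a*ya*.028+b*xl*.0065+zl*.015 for a,b in((-1,-1),(-1,1),(1,1),(1,-1))]
    return B,C,S
def mask(r,m):
    k=np.zeros(r['pixels'].shape[:2],np.uint8);B,C,S=m
    for P in(B,C[:64],C[64:]): cv2.fillConvexPoly(k,cv2.convexHull(np.array([proj(r,p)*16 for p in P]).round().astype(np.int32)),1,shift=4)
    s=np.zeros_like(k);cv2.fillConvexPoly(s,np.array([proj(r,p)*16 for p in S]).round().astype(np.int32),1,shift=4)
    return k.astype(bool),s.astype(bool)
def red(r):
    p=r['pixels'].astype(int);return (p[...,0]>60)&(p[...,0]>2.2*p[...,1])&(p[...,0]>2.2*p[...,2])
def fit(rs,stripe=(0,1)):
    obs=[]
    for r in rs:
        near=cv2.dilate(mask(r,model(0,0,.003,0))[0].astype(np.uint8),np.ones((15,15)))>0
        obs.append((near,red(r)&near))
    def cost(v):
        e=0
        for r,(near,o) in zip(rs,obs):
            k,s=mask(r,model(*(np.array(v[:3])/1000),v[3]));e+=np.sum((k&~s)!=o)/o.sum()
        return e
    best=min(((cost((dx,0,dz,ro)),dx,dz,ro) for dx in range(-6,7,2) for dz in range(-2,9,2) for ro in np.arange(-.3,.8,.15)))
    from scipy.optimize import minimize
    m=minimize(cost,[best[1],0,best[2],best[3]],method='Nelder-Mead',options=dict(initial_simplex=np.array([best[1],0,best[2],best[3]])+np.vstack([np.zeros(4),np.diag([2,2,2,.15])])))
    return m.x.round(2),round(m.fun,3)
E
python3 - <<'E'
from chk import *
print('p2',fit(pickle.load(open('p2.pkl','rb'))))
s=get_state();print(s['position'],s['wrist_force'])
r=read_camera('scene');w=read_camera('wrist');pickle.dump((r,w),open('p4.pkl','wb'))
print(fit((r,w)),fit((r,)),fit((w,)))
im=[]
for q,(x,y,W,H) in((r,(330,190,95,95)),(w,(240,150,150,200))):
    a=q['pixels'][...,::-1].copy()
    S=5 if q is r else 2.4
    a=cv2.resize(a[y:y+H,x:x+W],None,fx=S,fy=S,interpolation=cv2.INTER_CUBIC)
    k,s=mask(q,model(0,0,0,0))
    for M,c in((k,(255,255,0)),(s,(0,255,0))):
        M=cv2.resize(M[y:y+H,x:x+W].astype(np.uint8),None,fx=S,fy=S,interpolation=cv2.INTER_NEAREST)
        cv2.drawContours(a,cv2.findContours(M,0,2)[0],-1,c,1)
    im.append(a[:475])
cv2.imwrite('pics/c4.png',np.hstack([im[0][:470],im[1][:470]]));print(im[0].shape,im[1].shape)
E
```

```text
p2 (array([-1.49, -1.25,  3.35,  0.64]), np.float64(1.6))
[0.52540184 0.14069388 0.12227064] [-0.0973382  -0.53676089  0.16197706]
(array([-1.28, -3.31,  3.51,  0.32]), np.float64(0.954)) (array([-5.72,  0.11,  2.47,  0.3 ]), np.float64(0.58)) (array([-3.66, -1.73, -1.07,  0.31]), np.float64(0.25))
(475, 475, 3) (475, 360, 3)
```

View pics/c4.png

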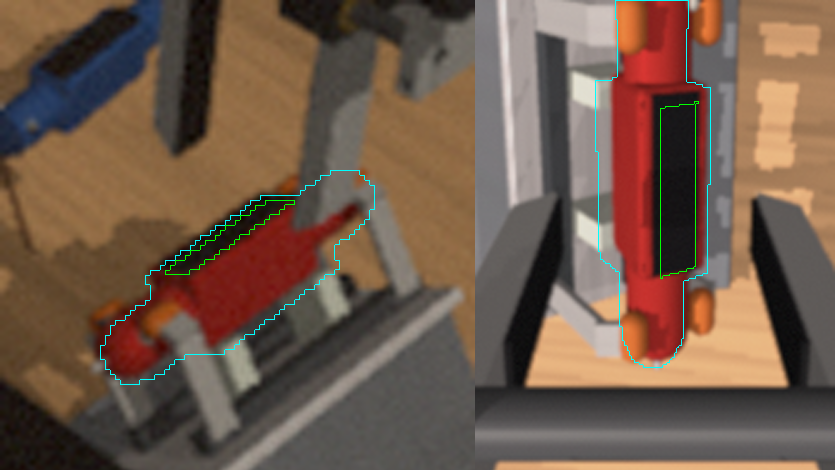

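The overlay shows the lure is in place lengthways and the stripe is about halfway to the predicted green outline, with about 0.3 rad of roll left. I'll press with the downhill fingertip on the downhill half of its back, moving down and downslope.

>>> {"method": "send_rows", "body": {"moves": [[[-0.4, 1.9, 0], 0], [[-0.4, 1.9, -1.3], 0], [[-0.4, 1.9, -2.5], 0], [[-0.4, 1.9, -2.5], 0], [[-0.4, 1.9, -2.7], 0], [[-0.4, 1.8, -2.9], 0], [[-0.4, 1.7, -3.05], 0], [[-0.4, 1.7, -3.05], 0]]}}

```text
time: 8.85
position: [0.52, 0.1567, 0.0898]
tool_rot: [0.0, 0.999, 0.051, 0.0]
wrist_force: [0.1, -1.1, 2.7]
width: 0.0523
finger_force: 1.2
```

>>> {"method": "send_rows", "body": {"moves": [[[0, -0.1, -0.15], 0], [[0, -0.2, -0.3], 0], [[0, -0.25, -0.4], 0], [[0, -0.25, -0.4], 0]]}}

```text
time: 9.18
position: [0.5209, 0.1539, 0.0876]
tool_rot: [0.001, 0.999, 0.051, 0.001]
wrist_force: [-3.5, -2.2, 11.0]
width: 0.0515
finger_force: 4.8
```

>>> {"method": "send_rows", "body": {"moves": [[[0, -0.1, 0.3], 0], [[0, 0, 1], 0], [[0, 0, 3], 0], [[0, -0.8, 3.5], 0], [[0, -0.8, 3.5], 0], [[0, -0.8, 3.5], 0]]}}

```text
time: 9.68
position: [0.5196, 0.1463, 0.1204]
tool_rot: [-0.0, 0.999, 0.05, 0.0]
wrist_force: [0.2, -0.0, -0.5]
width: 0.0518
finger_force: 0.0
```

```bash
python3 - <<'E'
from chk import *
s=get_state();print(s['position'],s['wrist_force'])
r=read_camera('scene');w=read_camera('wrist');pickle.dump((r,w),open('p5.pkl','wb'))
print(fit((r,w)),fit((w,)))
im=[]
for q,(x,y,W,H) in((r,(330,190,95,95)),(w,(240,150,150,200))):
    a=q['pixels'][...,::-1].copy()
    S=5 if q is r else 2.4
    a=cv2.resize(a[y:y+H,x:x+W],None,fx=S,fy=S,interpolation=cv2.INTER_CUBIC)
    k,s=mask(q,model(0,0,0,0))
    for M,c in((k,(255,255,0)),(s,(0,255,0))):
        M=cv2.resize(M[y:y+H,x:x+W].astype(np.uint8),None,fx=S,fy=S,interpolation=cv2.INTER_NEAREST)
        cv2.drawContours(a,cv2.findContours(M,0,2)[0],-1,c,1)
    im.append(a[:475])
cv2.imwrite('pics/c5.png',np.hstack([im[0][:470],im[1][:470]]))
E
```

```text
[0.51962214 0.14625612 0.12036973] [ 0.18262699 -0.04662716 -0.52464046]
(array([ 0.11, -3.21,  1.86,  0.08]), np.float64(0.863)) (array([-2.13, -2.21, -1.92,  0.1 ]), np.float64(0.286))
```

View pics/c5.png

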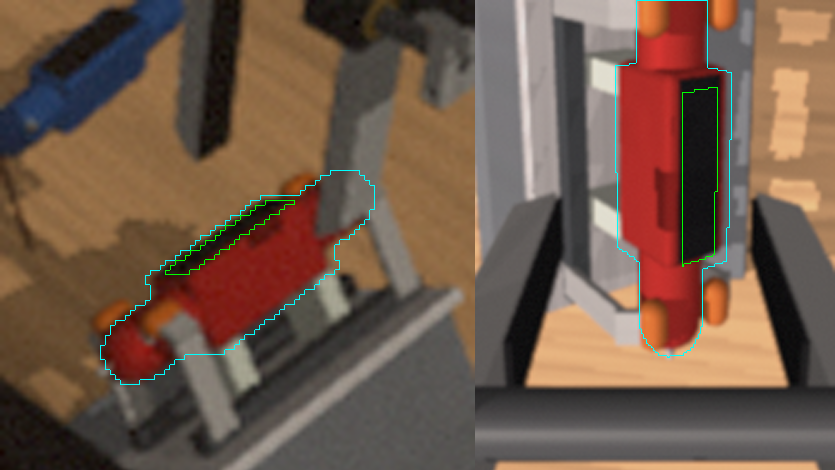

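The overlay now shows the stripe and block nearly on the home outline, with about 0.05–0.08 rad of roll left. One firmer press straight along the slope normal should settle it.

>>> {"method": "send_rows", "body": {"moves": [[[0.3, 0.5, -1.2], 0], [[0.3, 0.5, -2.5], 0], [[0.3, 0.5, -2.5], 0], [[0.27, 0.75, -2.85], 0], [[0.25, 0.97, -3.15], 0], [[0.23, 1.12, -3.36], 0], [[0.22, 1.26, -3.56], 0], [[0.22, 1.26, -3.56], 0]]}}

```text
time: 10.45
position: [0.5219, 0.1557, 0.0879]
tool_rot: [0.004, 0.999, 0.052, -0.001]
wrist_force: [-8.0, -9.5, 18.3]
width: 0.0517
finger_force: 10.2
```

>>> {"method": "send_rows", "body": {"moves": [[[0, -0.3, 0.42], 0], [[0, -0.8, 1.1], 0], [[0, -0.8, 3], 0], [[0, -0.8, 3.3], 0], [[0, -0.8, 3.3], 0], [[0, -0.8, 3.3], 0]]}}

```text
time: 10.95
position: [0.5218, 0.1514, 0.1177]
tool_rot: [-0.0, 0.999, 0.051, 0.0]
wrist_force: [0.1, 0.1, -0.4]
width: 0.0517
finger_force: 0.0
```

```bash
python3 - <<'E'
from chk import *
from scipy.optimize import minimize
s=get_state();print(s['position'],s['wrist_force'])
r=read_camera('scene');w=read_camera('wrist');pickle.dump((r,w),open('p6.pkl','wb'))
print(fit((r,w)),fit((w,)))
# stripe outline in wrist vs. home prediction
for n,q in(('p5',pickle.load(open('p5.pkl','rb'))[1]),('p6',w)):
    k,st=mask(q,model(0,-.002,0,0));d=(q['pixels'].max(2)<45)&(cv2.dilate(st.astype(np.uint8),np.ones((9,9)))>0)
    print(n,'stripe pred',np.argwhere(st).mean(0)[::-1],st.sum(),'obs',np.argwhere(d).mean(0)[::-1],d.sum())
    rd=red(q)|d
    for v in range(195,245,10):
        c=np.where(rd[v,240:390])[0]+240; kk=np.where(k[v])[0]; dd=np.where(d[v])[0]; ss=np.where(st[v])[0]
        print(v,'obs',c.min(),c.max(),'home',kk.min(),kk.max(),'stripe',dd.min() if len(dd) else 0,dd.max() if len(dd) else 0,ss.min(),ss.max())
E
```

```text
[0.52182138 0.15142737 0.11770161] [ 0.08561689  0.14429912 -0.39423812]
(array([ 0.89, -1.75,  2.39,  0.11]), np.float64(0.886)) (array([-2.12, -1.19, -1.61,  0.07]), np.float64(0.291))
p5 stripe pred [332.80190476 219.21142857] 1050 obs [332.96140351 218.85087719] 1140
195 obs 301 343 home 298 346 stripe 326 341 326 340
205 obs 301 342 home 298 346 stripe 326 341 326 340
215 obs 301 342 home 298 345 stripe 326 340 326 340
225 obs 301 342 home 299 345 stripe 326 340 326 340
235 obs 301 342 home 299 345 stripe 325 340 326 339
p6 stripe pred [339.46449136 223.98272553] 1042 obs [339.61091549 223.4471831 ] 1136
195 obs 306 350 home 304 353 stripe 333 348 333 347
205 obs 307 349 home 304 352 stripe 333 347 333 347
215 obs 307 349 home 304 352 stripe 333 347 333 347
225 obs 307 349 home 304 352 stripe 332 347 333 346
235 obs 307 348 home 304 351 stripe 332 346 333 346
```

The stripe centre is within 0.5 px of the home prediction, both the lateral and lengthwise offsets are within tolerance, and the lure is free. Next is the toggle: I'll shut the hand and go to the off side of the switch.

>>> {"method": "send_rows", "body": {"moves": [[[0, 0, 2.5], 0], [[0, -2, 4], 0], [[6.1, -35.9, 3.2], -0.447], [[6.1, -35.9, 3.2], -0.447], [[6.1, -35.9, 3.2], -0.447], [[6.1, -35.9, 3.2], -0.447], [[6.1, -35.9, 3.2], -0.447], [[6.1, -35.9, 3.2], -0.447], [[6.1, -35.9, 3.2], -0.447], [[6.1, -35.9, 3.2], -0.447], [[6.1, -35.9, 3.2], -0.447], [[6.1, -35.9, 3.2], -0.447]], "hand": 1}}

```text
time: 12.05
position: [0.5823, -0.211, 0.1483]
tool_rot: [0.0, 0.985, -0.174, -0.001]
wrist_force: [1.2, 0.5, -0.2]
width: 0.0005
finger_force: 0.0
```

```bash
python3 - <<'E'
from h import *
from plant import *
t=load('top0');s=load('scene0')
print(tri((t,399.6,162),(s,240.2,175.8)),get_state()['position'],get_state()['width'])
w=read_camera('wrist');h=np.array([.6159,-.2194,.04]);u=np.array([.941,-.339,0])
print('pred tip',proj(w,h-.014*u+[0,0,.033]),'dot',proj(w,h+.03*u+[0,0,.004]))
p=w['pixels'].astype(int);g=(p[...,1]>1.4*p[...,0])&(p[...,1]>1.4*p[...,2])&(p[...,1]>50)
n,l,st,c=cv2.connectedComponentsWithStats(g.astype(np.uint8));print([(c[i].round(1),st[i,4]) for i in range(1,n) if st[i,4]>8])
d=(p.max(2)<45);d[:,:200]=0;n,l,st,c=cv2.connectedComponentsWithStats(d.astype(np.uint8));print([(c[i].round(1),st[i,4]) for i in range(1,n) if 8<st[i,4]<3000])
E
```

```text
(array([ 0.60760182, -0.21383066,  0.0742388 ]), np.float64(0.0004981046329645102)) [ 0.58229126 -0.21095695  0.14834046] 0.0004769121385285337
pred tip [311.49992531 188.08973987] dot [311.52771884 135.88153676]
[(array([75.8, 92.8]), np.int32(110)), (array([310.8, 134.6]), np.int32(70))]
[(array([308.9, 175.5]), np.int32(165)), (array([313.1, 265.8]), np.int32(125)), (array([317.5, 267.9]), np.int32(91)), (array([428.3, 269.3]), np.int32(581)), (array([315.3, 314.7]), np.int32(33))]
```

>>> {"method": "send_rows", "body": {"moves": [[[-0.3, 0.5, 0], 0], [[-0.3, 0.5, -3], 0], [[-0.3, 0.5, -6], 0], [[-0.3, 0.5, -8.8], 0], [[-0.3, 0.5, -8.8], 0], [[-0.3, 0.5, -8.8], 0]]}}

```text
time: 12.6
position: [0.5778, -0.1994, 0.0601]
tool_rot: [-0.001, 0.985, -0.17, -0.003]
wrist_force: [0.3, -0.5, 0.5]
width: 0.0004
finger_force: 0.0
```

>>> {"method": "send_rows", "body": {"moves": [[[0.9, -0.34, 0], 0], [[1.8, -0.68, 0], 0], [[2.5, -0.95, 0], 0], [[3.1, -1.15, 0], 0], [[3.6, -1.3, 0], 0], [[3.6, -1.3, 0], 0]]}}

```text
time: 13.1
position: [0.6154, -0.2155, 0.0637]
tool_rot: [0.0, 0.985, -0.171, -0.001]
wrist_force: [-6.3, 1.7, 9.9]
width: 0.0001
finger_force: 4.6
```

>>> {"method": "send_rows", "body": {"moves": [[[-1.5, 0.5, 0.5], 0], [[-4, 1.4, 2], 0], [[-4, 1.4, 7], 0], [[-4, 1.4, 8.5], 0], [[-4, 1.4, 8.5], 0], [[-4, 1.4, 8.5], 0]]}}

```text
time: 13.6
position: [0.5778, -0.2026, 0.1499]
tool_rot: [0.001, 0.985, -0.172, 0.003]
wrist_force: [-0.1, 0.1, 0.2]
width: 0.0006
finger_force: 0.0
```

```bash
python3 - <<'E'
from h import *
from plant import *
print(get_state()['position'])
w=read_camera('wrist');h=np.array([.6159,-.2194,.04]);u=np.array([.941,-.339,0])
for a in(0,.4,.6,.8): print(a,'pred tip',proj(w,h+.036*(np.sin(a-.4)*u+np.array([0,0,np.cos(a-.4)]))).round(1))
print('hinge top',proj(w,h+[0,0,.004]))
p=w['pixels'].astype(int)
b=(p.max(2)<50)[110:230,270:350]
for row in b[::3]: print(''.join('#' if x else '.' for x in row[::2]))
s=read_camera('scene');c=proj(s,h+[0,0,.02]).round().astype(int);print(c)
for a in(0,.8): print(a,proj(s,h+.036*(np.sin(a-.4)*u+np.array([0,0,np.cos(a-.4)]))).round(1))
b=(s['pixels'].max(2)<60)[165:205,215:260]
for i,row in enumerate(b): print(165+i,''.join('#' if x else '.' for x in row))
E
```

```text
[ 0.5778416  -0.20255481  0.14994882]
0 pred tip [318.7 180.7]
0.4 pred tip [318.8 165.5]
0.6 pred tip [318.9 157.1]
0.8 pred tip [318.9 148.8]
hinge top [318.45237947 160.8088491 ]
........................................
........................................
........................................
........................................
........................................
........................................
........................................
........................................
........................................
........................................
........................................
........................#...............
......................####..............
......................####..............
......................####..............
......................####..............
......................####..............
.......................#................
........................................
........................................
........................................
........................................
................
[... 2065 characters left out ...]

191 .............................................
192 .............................................
193 .............................................
194 .............................................
195 .............................................
196 .............................................
197 .............................................
198 .............................................
199 .............................................
200 .................#...........................
201 .............................................
202 .............................................
203 .............................................
204 .............................................
```

The toggle tip is at scene (229.5,177.5), exactly where full on is predicted (229.3,177.4). I'll check the lure once more now that both views are unobstructed.

```bash
python3 - <<'E'
from chk import *
for n in('scene','top'):
    r=read_camera(n)
    for ro,dz in((0,0),(.1,.001),(.3,.003)):
        k,st=mask(r,model(0,-.002,dz,ro));near=cv2.dilate(st.astype(np.uint8),np.ones((7,7)))>0
        d=(r['pixels'].max(2)<45)&near;print(n,ro,'pred',np.argwhere(st).mean(0)[::-1].round(1),st.sum(),'obs',np.argwhere(d).mean(0)[::-1].round(1),d.sum())
    k,_=mask(r,model(0,-.002,0,0));o=(red(r))&(cv2.dilate(k.astype(np.uint8),np.ones((7,7)))>0)
    a,b=np.argwhere(k),np.argwhere(o);print('bbox',a.min(0),a.max(0),b.min(0),b.max(0))
E
```

```text
scene 0 pred [375.  237.1] 94 obs [373.6 237.3] 66
scene 0.1 pred [374.5 236.9] 104 obs [373.6 237.3] 66
scene 0.3 pred [375.4 236.1] 140 obs [373.6 237.3] 66
bbox [225 349] [266 404] [225 351] [265 401]
top 0 pred [234.6 200.1] 183 obs [234.6 199.4] 174
top 0.1 pred [234.1 199.6] 197 obs [234.6 199.4] 174
top 0.3 pred [233.1 199.5] 207 obs [234.6 199.4] 174
bbox [168 222] [235 241] [169 223] [233 239]
```

Everything matches the home pose in both views, so I'm handing in.

```bash
python3 -c "
from plant import *
print(close_job())"
```

```text
the job is handed in; nothing more can be done
None
```

The job is handed in, though no verdict came back: by the camera checks, the middle red lure sits home and released in the jaws and the toggle is fully on. The hand could not lean, so I pressed the lure in upright and rolled it flat with a fingertip afterwards. I did not re-measure the bystanders at the end, but no planned path touched them.

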